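# Rock the tilt gauge on its stud until the needle settles in the index

## Task

Pick up the round-faced tilt gauge by its handle and set it upright on the checking block, so that the groove under its foot straddles the block's round-topped stud with the dial still facing your side. Then, keeping it on the stud, rock it sideways until its hanging needle settles between the two prongs of the index on its bezel, and finish there: the program ends with the gauge still held in the gripper, at rest and bearing lightly on the stud. Leave the other things where they are.

Things in the scene. Friction and masses are not known exactly. Their poses are not given: they have to be found in the camera images.
- tilt_gauge: tilt gauge, loose, about 0.3 kg, starts upright on the worktop. Origin: centre of the foot's underside; z up through the handle, x through the dial from front to back (the dial faces -x, to the robot at yaw 0), y across the dial. Foot 46 (x) x 72 (y) x 20 mm; under it a 120 degree vee groove, 34 mm wide, 10 mm deep, runs along x through the middle
- dial_centre (a point): centre of the round dial and hinge of its needle, 68 mm above the gauge's underside, at the front of the dial; dial case 100 mm across, 22 mm thick (x); pale face with black scale ticks every 10 degrees to 50 degrees either side of the bottom (0)
- gauge_grip (a point): middle of the gauge's black upright handle, 147 mm above the foot's underside: place for the TCP. Handle 24 (x) x 22 (y) mm, from 121 to 166 mm above the underside, gripped across y; below it a 26 x 36 mm collar from 111 to 121 mm
- gauge_seat (a point): point on the gauge's middle line 1.75 mm below the foot's underside: it lies on the stud's axis when the groove is seated on the stud, at any tilt (the seated gauge turns about that axis)
- needle (a joint): angle (rad) of the needle against the gauge: a dark weighted pendulum, turning freely about the gauge's x axis, damped (settles within about 2 s). 0 = pointing to the foot, positive = tip towards the gauge's +y (left, seen from the robot). It hangs plumb: turning the gauge by -a about its x axis (top leaning to +y) makes it read +a. Cannot be touched
- needle_tip (a point): tip of the needle, 43 mm from the dial's centre; z along the needle
- index (a joint): angle (rad) of the index, same zero and sense as the needle's. The index is a dark ring round the dial with two short prongs pointing inwards, 7.6 mm apart inside, 36 to 48 mm from the centre. It is preset between 0.2 and 0.42 (on the +y side) and stays as set; it cannot be touched
- index_mark (a point): point midway between the prongs, 43 mm from the dial's centre; z points from it to the centre
- stud_block: checking block fixed to the worktop. Origin: centre of its underside; z up, x away from the robot at yaw 0. Foot plate 90 x 90 x 12 mm, grey pedestal 56 x 44 mm up to 38 mm, then a thin web carrying the stud: a level round steel bar 20 mm across, 50 mm long along the block's x, its axis 62 mm and its crest 72 mm above the worktop. Rigid
- stud_axis (a point): middle of the stud's axis, 62 mm above the worktop; frame as the block's
- petri_dish_1: closed round petri dish, 91 mm across, 15 mm high, lower of a stack of two; a bystander; origin at the centre of its underside
- petri_dish_2: closed round petri dish, 91 mm across, 15 mm high, upper of a stack of two; a bystander; origin at the centre of its underside
- forceps: steel forceps lying flat, 124 x 14 x 7 mm; a bystander; origin at the centre of its underside
- report_box_1: flat pale box, 102 x 127 x 27 mm; a bystander; origin at the centre of its underside
- objective_canister: black screw-top can, 38 mm across, 60 mm high; a bystander; origin at the centre of its underside
- spare_eyepiece: black eyepiece standing on end, 34 mm across, 42 mm high; a bystander; origin at the centre of its underside
- oil_bottle: small bottle, 30 mm across, 73 mm high; a bystander; origin at the centre of its underside
Not all that is in view belongs to the job. What is shaped like the stud_block but red is not meant.

How it is judged:
By the outcome, as a careful person would: the job done as asked, in the order asked, and still so for the second after the job is handed in, while the arm keeps its last pose, push and grip.
It also fails if it takes over 51 s, if anything falls off the work surface, if the arm or the gripper's body presses on something with over 40 N, if the wrist force passes 120 N, or if a joint passes its speed limit or range.

## Robot

A 7-joint arm with a two-finger parallel gripper is mounted at the origin on a cart in front of the work surface, level with it; the furniture and walls round the work are solid. World frame = base frame: x ahead of the robot, y to its left, z up, the work surface at z = 0. Lengths are in mm, angles in rad, forces in N, time in s.
With the tool pointing down it reaches from about 400 to 900 mm from the base axis. Payload 5.6 kg.
Tool frame: the origin (TCP) lies between the finger pads, 19 mm behind the fingertips; this is the grasp point; z points along the fingers, y is the line along which they close (so a half turn about z gives the same grasp; the last joint's range is limited). The gripper opens to 92 mm and grips with 3 to 60 N. Pads are 20 mm wide; open, the fingers measure 128 mm over their backs; the gripper's body (75 mm by 189 mm) begins 69 mm behind the grasp point.
Start: joints at [-1.191, 0.468, -0.012, 1.603, 0.006, 1.071, -0.056], TCP at [266.745, 592.753, 233.292] pointing down, gripper open.
Joint ranges: [-2.53, 2.53], [-0.31, 2.02], [-1.57, 1.55], [0.28, 2.44], [-1.29, 4.43], [0.15, 1.84], [-2.92, 2.92]. Speed limits (rad/s): [2.57, 2.57, 3.14, 3.14, 3.14, 3.14, 3.14].

## Interface

Orientations are given as a rotation vector (axis times angle).
In Python, from cell import robot, grip, kin, viewer gives the robot as it stands. Calls block until the motion is done:
- robot.movep(position, orientation): joint-space move of the TCP to a pose.
- robot.servo_line(position, feed=150, rotation=None): straight line of the TCP; rotation=None keeps the orientation; feed is the mean speed in mm/s.
- robot.goto_joints(angles): joint-space move.
- grip(opening, newtons=None): opening from 0.0 (shut) to 1.0 (fully open); newtons is the grip in N (None keeps the last); returns when the fingers have stopped.
- robot.hold(seconds).
- kin.ik(position, orientation): joint angles nearest the present ones, or None.
- robot.observe(): the state.
- viewer.read_camera(name): name is "side" or "top"; returns the picture (400x640x3 uint8, red, green, blue); there is no depth.
- viewer.camera_info(name): a dict with "camera_matrix" (3x3 intrinsics, pixels), "R" (3x3) and "t" (3): a world point X has camera coordinates R X + t. Camera axes: x right, y down, z forward; pixel columns grow to the right and rows downward; lengths in mm; the calibration is good to about 2 mm. A picture is of the moment at which its call begins. camera_info takes no time and is no camera call.
A pose or a line that the arm cannot do raises robot.IKError and nothing moves.
- robot.job_done(): hands the job in; it is judged then, once.
Trained networks look in the newest picture that a camera, given by its name, has taken for a name from the list of things; names that differ only in an ending like _2 or _b are one class to them, and where a whole thing is asked for, a point or a joint stands for the part that bears it (a point fixed in the world has none). Each returns a list of dicts, best first, with "confidence" (0 to 1); they miss things now and then, are a little off and sometimes report something else, mostly with a low value. They report only what shows in the picture. A call takes as long as a camera call. They do not tell look-alikes from the thing itself.
- viewer.silhouettes(name, camera): "mask" (400x640 bool, what is visible of it).
- viewer.pinpoint(name, camera): "at" ([x, y, z] in mm, in the coordinates of the camera as it stood for that picture, good to about 4 mm: a listed point, or the origin of a listed thing).
The state is a dict: "t": time; "joints": joint angles; "joint_velocities": joint speeds; "joint_torque": joint torques, N m; "tcp_pos": TCP position; "tcp_rot": TCP orientation; "contact_force": force on the tool from outside, world axes, zero at the start; "wrist_torque": the same for the moment, N m; "grip_width": opening from 0.0 (shut) to 1.0 (fully open); "grip_force": force on a finger pad.
Only numpy, scipy, OpenCV 4.12 (cv2) and the standard library are available. Lean on these libraries where they do the work, as an engineer would, in place of code of your own. Each camera call takes 0.05 s, during which the arm holds its last target. There are 200 camera calls.

## Working session

There is one attempt and no reset: what is moved stays moved. The work goes in short steps, each a Python script; the robot and the scene stay as the last script left them, time stands still between calls to the robot, and variables do not carry over. Pictures are saved under pics/ and viewed, at most 10 in all, crops included, and the job is handed in when it is done.

```bash
mkdir -p pics; ls; cat > h.py <<'E'
import numpy as np, cv2
from cell import robot, grip, kin, viewer
from scipy.spatial.transform import Rotation as Ro
def snap(n,f=None):
    im=viewer.read_camera(n)
    if f: cv2.imwrite('pics/'+f,im[:,:,::-1])
    return im
def w(n,p):
    c=viewer.camera_info(n); return np.array(c['R']).T@(np.array(p)-np.array(c['t']))
def pin(name,cam):
    return [(np.round(w(cam,d['at']),1),round(d['confidence'],2)) for d in viewer.pinpoint(name,cam)]
def proj(cam,X):
    c=viewer.camera_info(cam); p=np.array(c['camera_matrix'])@(np.array(c['R'])@np.array(X)+np.array(c['t'])); return p[:2]/p[2]
E
python3 - <<'E'
from h import *
for c in('side','top'):
    snap(c,c+'0.png')
    ci=viewer.camera_info(c); print(c,'campos',(-np.array(ci['R']).T@np.array(ci['t'])).round(), np.array(ci['R'])[2].round(2),np.array(ci['camera_matrix'])[0,0])
    for n in('tilt_gauge','gauge_grip','dial_centre','stud_block','stud_axis','index_mark','needle_tip','objective_canister','oil_bottle','petri_dish_1','report_box_1','spare_eyepiece','forceps'):
        print(n,pin(n,c))
o=robot.observe();print(o['t'],o['tcp_pos'],o['tcp_rot'],o['contact_force'])
E
```

```text
pics
side campos [  -16. -1148.   947.] [ 0.4   0.69 -0.61] 439.91768964544195
tilt_gauge [(array([498.1, 124. ,   4.1]), 0.81)]
gauge_grip [(array([496.3, 120.6, 149.5]), 0.75)]
dial_centre [(array([483. , 121.5,  69.9]), 0.96)]
stud_block [(array([ 457. , -655. ,   -3.3]), 0.75), (array([ 589.7, -221.3,   -2. ]), 0.7), (array([423.6, 280.4,  17.8]), 0.6)]
stud_axis [(array([ 464. , -656.9,   65.3]), 0.89), (array([ 585.1, -221.8,   61.9]), 0.88)]
index_mark [(array([483.9, 128.5,  26.7]), 0.5), (array([687.9, 258.6,   2.4]), 0.49)]
needle_tip []
objective_canister [(array([691.1, -73.4,   2.9]), 0.43)]
oil_bottle [(array([685.3, 254.3,  -2.2]), 0.69)]
petri_dish_1 [(array([424.8, 277.8,  19.4]), 0.61), (array([422.1, 279.9,  -1.1]), 0.41)]
report_box_1 [(array([685.9, 258.1,   4.5]), 0.65), (array([ 384.8, -121.4,   -0.5]), 0.61)]
spare_eyepiece [(array([453.5, -39.2,   3.3]), 0.66)]
forceps [(array([441. ,  40.3,  -2. ]), 0.38)]
top campos [ 316. -197. 1373.] [ 0.19  0.01 -0.98] 391.2092341694641
tilt_gauge [(array([500.1, 126.6,   5.8]), 0.71)]
gauge_grip [(array([496.1, 123.7, 1
[... 214 characters left out ...]
([ 460.6, -655.3,   68.7]), 0.61)]
index_mark [(array([484. , 134.9,  26.5]), 0.61)]
needle_tip []
objective_canister [(array([ 591.4, -216. ,   64.4]), 0.5), (array([693.9, -65.8,   4.8]), 0.45)]
oil_bottle [(array([ 585.3, -213.2,    6. ]), 0.62), (array([691.7, 258.6,   4.1]), 0.46), (array([449.9, -33. ,   4.5]), 0.3)]
petri_dish_1 [(array([421.1, 278. ,  16.4]), 0.93)]
report_box_1 [(array([ 387. , -120.5,   -0.6]), 0.88)]
spare_eyepiece [(array([454.4, -33.9,   3.3]), 0.54)]
forceps [(array([481.6, 124.3,  73.6]), 0.58), (array([438.7,  42.9,   1.9]), 0.49)]
1.4 [266.74060007 592.76369167 233.2985969 ] [6.59315895e-01 3.07160528e+00 7.63611180e-05] [-0.35397697 -0.69611872 -0.73913916]
```

View pics/side0.png

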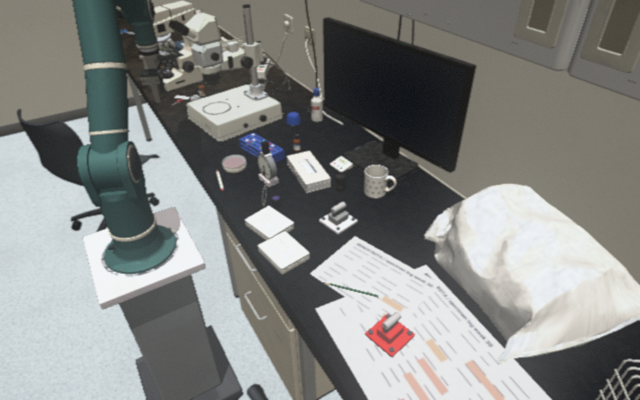

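View pics/top0.png

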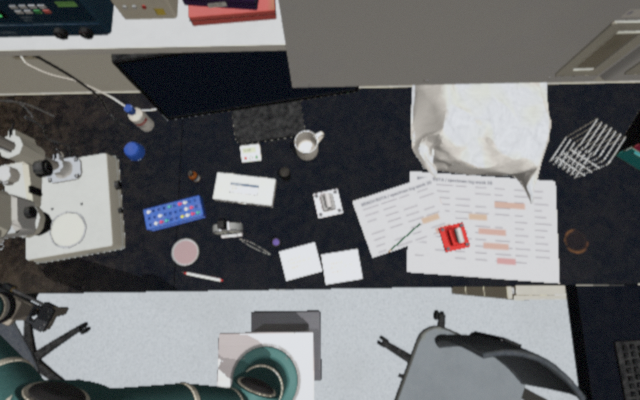

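The side picture shows the gauge at about (267,165), the grey block at (338,217) and the red decoy at (390,330). In the top picture they are at (228,229), (327,203) and (453,237). Next I fit yaws from the silhouettes.

```bash
cat > fit.py <<'E'
from h import *
from scipy.optimize import minimize
def box(a,b,c0,c1,x0=0): return np.array([[x0+sx*a/2,sy*b/2,z] for sx in(-1,1) for sy in(-1,1) for z in(c0,c1)],float)
t=np.linspace(0,2*np.pi,33)
G=[box(46,72,0,20),np.array([[x,50*np.cos(q),68+50*np.sin(q)] for x in(-11,11) for q in t]),box(26,36,111,121),box(24,22,121,166)]
B=[box(90,90,0,12),box(56,44,12,38),np.array([[x,10*np.cos(q),62+10*np.sin(q)] for x in(-25,25) for q in t]),box(44,6,38,62)]
S=8
def render(M,cam,p,roi):
    c,s=np.cos(p[2]),np.sin(p[2]);R=np.array([[c,-s,0],[s,c,0],[0,0,1]])
    ci=viewer.camera_info(cam);K=np.array(ci['camera_matrix']);im=np.zeros(((roi[3]-roi[1])*S,(roi[2]-roi[0])*S),np.uint8)
    for P in M:
        X=(R@P.T).T+[p[0],p[1],0];q=(K@(np.array(ci['R'])@X.T+np.array(ci['t'])[:,None])).T;q=q[:,:2]/q[:,2:]
        q=(q+0.5-np.array(roi[:2]))*S
        cv2.fillConvexPoly(im,cv2.convexHull(q.astype(np.float32)).round().astype(np.int32),1)
    return cv2.resize(im.astype(np.float32),None,fx=1/S,fy=1/S,interpolation=cv2.INTER_AREA)
def fit(M,name,p0,cams=('side','top')):
    d=[]
    for c in cams:
        u=proj(c,[p0[0],p0[1],50]).round().astype(int);roi=(u[0]-45,u[1]-45,u[0]+45,u[1]+45)
        for k in viewer.silhouettes(name,c):
            m=k['mask'];ys,xs=np.nonzero(m)
            if np.hypot(xs.mean()-u[0],ys.mean()-u[1])<20: d.append((c,roi,m[roi[1]:roi[3],roi[0]:roi[2]].astype(float),k['confidence']));break
    print(name,[(c,int(m.sum()),k) for c,_,m,k in d])
    # free pixel offset per camera folded into xy
    f=lambda p:sum(np.abs(render(M,c,p,r)-m).sum() for c,r,m,_ in d)
    best=min((minimize(f,[*p0[:2],y],method='Nelder-Mead',options=dict(initial_simplex=[[p0[0],p0[1],y],[p0[0]+6,p0[1],y],[p0[0],p0[1]+6,y],[p0[0],p0[1],y+.15]],xatol=.05,fatol=.3)) for y in np.arange(-.75,.8,.25)),key=lambda r:r.fun)
    print(best.x.round(3),best.fun, [(y,round(f([*best.x[:2],best.x[2]+y]))) for y in(-.2,-.1,-.05,.05,.1,.2)]);return best.x
E
python3 - <<'E'
from fit import *
tiles=[]
for c in('side','top'):
    im=snap(c)
    for X in([498,124,80],[588,-219,40]):
        u=proj(c,X).round().astype(int);tiles.append(cv2.resize(im[u[1]-32:u[1]+32,u[0]-42:u[0]+42],None,fx=4.5,fy=4.5,interpolation=cv2.INTER_CUBIC))
cv2.imwrite('pics/crops.png',np.vstack([np.hstack(tiles[:2]),np.hstack(tiles[2:])])[:,:,::-1])
fit(G,'tilt_gauge',[497,123]);fit(B,'stud_block',[588,-219])
for c in('side','top'):fit(G,'tilt_gauge',[497,123],(c,));fit(B,'stud_block',[588,-219],(c,))
E
```

```text
tilt_gauge [('side', 651, 0.75), ('top', 420, 0.62)]
[4.97353e+02 1.22094e+02 9.50000e-02] 94.78125 [(-0.2, 225), (-0.1, 146), (-0.05, 115), (0.05, 109), (0.1, 133), (0.2, 198)]
stud_block [('side', 600, 0.76), ('top', 660, 0.83)]
[ 5.88732e+02 -2.17643e+02  2.01000e-01] 112.0 [(-0.2, 215), (-0.1, 152), (-0.05, 126), (0.05, 120), (0.1, 141), (0.2, 205)]
tilt_gauge [('side', 651, 0.75)]
[4.96171e+02 1.19596e+02 1.00000e-01] 55.046875 [(-0.2, 141), (-0.1, 91), (-0.05, 69), (0.05, 62), (0.1, 74), (0.2, 108)]
stud_block [('side', 600, 0.76)]
[ 5.91545e+02 -2.17940e+02  2.02000e-01] 76.15625 [(-0.2, 108), (-0.1, 86), (-0.05, 80), (0.05, 79), (0.1, 84), (0.2, 108)]
tilt_gauge [('top', 420, 0.62)]
[4.98025e+02 1.22430e+02 8.70000e-02] 31.78125 [(-0.2, 82), (-0.1, 53), (-0.05, 40), (0.05, 38), (0.1, 51), (0.2, 83)]
stud_block [('top', 660, 0.83)]
[ 5.88864e+02 -2.17258e+02  2.06000e-01] 32.140625 [(-0.2, 102), (-0.1, 59), (-0.05, 40), (0.05, 40), (0.1, 61), (0.2, 103)]
```

View pics/crops.png

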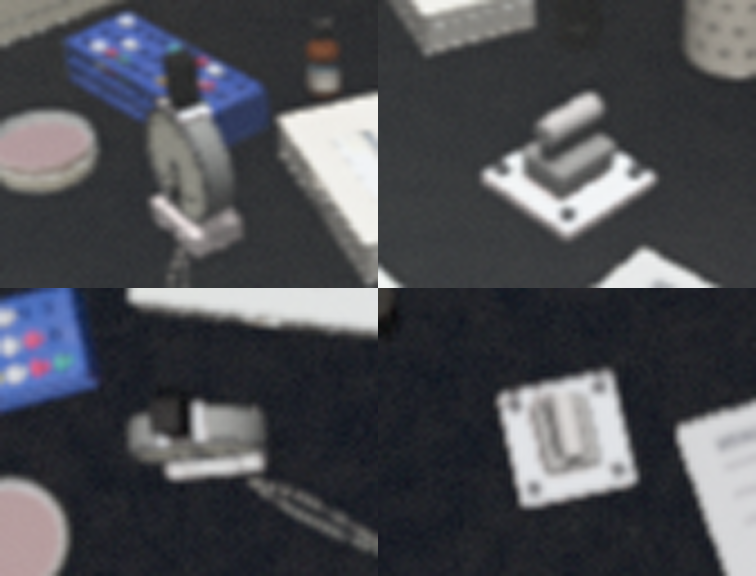

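```bash
cat >> h.py <<'E'
def tool(yaw,tilt=0):
    # gauge rotation Rz(yaw)Rx(-tilt); tool = gauge * diag(-1,1,-1)
    return (Ro.from_euler('z',yaw)*Ro.from_euler('x',-tilt)*Ro.from_matrix(np.diag([-1.,1,-1]))).as_rotvec()
def st(tag=''):
    o=robot.observe();print(tag,'t',round(o['t'],2),'p',o['tcp_pos'].round(1),'F',np.round(o['contact_force'],2),'M',np.round(o['wrist_torque'],2),'g',round(o['grip_width'],3),round(o['grip_force'],1));return o
E
python3 - <<'E'
from h import *
y=.095
robot.servo_line([266,592,310],200)
robot.movep([497.3,122,260],tool(y)); st()
robot.servo_line([497.3,122,147],150); st('down')
grip(0.0,30); st('grip'); print(robot.observe()['joints'].round(2))
robot.servo_line([497.3,122,300],150); st('lift')
for X in([300,-600,550],[300,-600,450],[350,-550,450],[350,-500,550],[250,-550,500]):
    a=np.arctan2(-1148-X[1],-16-X[0])-np.pi
    for t in(0,.3): 
        q=kin.ik(X,tool(a,t)); print(X,round(a%6.283,2),None if q is None else np.round(q,2))
E
```

```text
t 4.33 p [497.2 123.  259.9] F [ 0.16 -0.35  0.76] M [ 0.04 -0.02 -0.01] g 0.999 0.0
down t 5.23 p [497.9 122.3 147.7] F [-0.16  1.02  0.25] M [0.06 0.03 0.08] g 1.001 0.0
grip t 6.29 p [497.2 121.9 146.9] F [-0.57 -0.27 -0.11] M [ 0.01 -0.07  0.01] g 0.24 29.9
[-0.5   0.35  0.23  2.02 -0.11  0.78  1.46]
lift t 7.46 p [496.7 121.9 299. ] F [-0.05  0.62 -3.72] M [ 0.03 -0.03  0.02] g 0.243 29.9
[300, -600, 550] 1.05 [ 0.47  0.54  1.12  1.06 -0.49  1.8  -2.27]
[300, -600, 550] 1.05 [ 0.27  0.45  1.36  1.31 -0.69  1.56 -2.15]
[300, -600, 450] 1.05 [ 0.33  0.66  1.35  1.29 -0.65  1.66 -2.11]
[300, -600, 450] 1.05 [ 0.22  0.48  1.36  1.51 -0.74  1.38 -2.05]
[350, -550, 450] 1.02 [ 0.18  0.62  1.35  1.34 -0.6   1.63 -2.25]
[350, -550, 450] 1.02 [ 0.03  0.41  1.37  1.57 -0.64  1.3  -2.23]
[350, -500, 550] 1.06 [ 0.09  0.48  1.36  1.24 -0.48  1.77 -2.34]
[350, -500, 550] 1.06 [-0.16  0.2   1.39  1.47 -0.39  1.41 -2.44]
[250, -550, 500] 1.15 [ 0.22  0.47  1.36  1.37 -0.46  1.66 -2.05]
[250, -550, 500] 1.15 [ 0.1   0.26  1.38  1.55 -0.52  1.4  -2.05]
```

```bash
python3 - <<'E'
from h import *
for X in([320,-560,480],[420,-480,500]):
    for a in (.2,.45,.7):
        q=kin.ik(X,tool(a)); print(X,a,None if q is None else np.round(q,2))
for t in (0,.3,.4):
    q=kin.ik([588.7,-217.6+148*np.sin(t),230],tool(.201,t)); print('seat',t,None if q is None else np.round(q,2))
E
```

```text
[320, -560, 480] 0.2 [ 0.69  0.34  0.44  1.27 -0.14  1.56  2.89]
[320, -560, 480] 0.45 [ 1.31  0.38 -0.45  1.22  0.16  1.58  2.9 ]
[320, -560, 480] 0.7 [ 1.71  0.65 -1.32  1.19  0.63  1.73  2.83]
[420, -480, 500] 0.2 [ 0.16  0.41  0.98  1.27 -0.34  1.63  2.85]
[420, -480, 500] 0.45 [ 0.64  0.32  0.23  1.24 -0.07  1.59  2.88]
[420, -480, 500] 0.7 [ 1.22  0.4  -0.65  1.19  0.24  1.63  2.9 ]
seat 0 [-0.05  0.45  0.47  1.69 -0.23  1.05  2.27]
seat 0.3 [-0.26  0.38  0.44  1.83  0.16  0.87  1.82]
seat 0.4 [-0.33  0.37  0.43  1.86  0.31  0.85  1.64]
```

```bash
cat > dial.py <<'E'
from h import *
def grab(yaw,tilt,f):
    """side picture resampled onto the dial plane, 6 px/mm, from tcp pose; also pinpoint index angle"""
    robot.hold(.3)
    o=robot.observe();Rg=Ro.from_rotvec(o['tcp_rot']).as_matrix()@np.diag([-1.,1,-1])
    ims=[snap('side') for _ in range(4)]; im=np.mean(ims,0).astype(np.uint8)
    D=o['tcp_pos']+Rg@[-11,0,-79]
    d=[];
    for n in('dial_centre','index_mark','needle_tip'):
        r=pin(n,'side'); print(n,[( (Rg.T@(p-D)).round(1),c) for p,c in r][:2])
    S=4;h=60
    uv=np.array([proj('side',D+Rg@[0,yy,zz]) for yy,zz in((h,h),(-h,h),(-h,-h),(h,-h))],np.float32)
    H=cv2.getPerspectiveTransform(uv,np.array([[0,0],[2*h*S,0],[2*h*S,2*h*S],[0,2*h*S]],np.float32))
    r=cv2.warpPerspective(im,H,(2*h*S,2*h*S),flags=cv2.INTER_CUBIC)
    cv2.imwrite('pics/'+f,r[:,:,::-1]); print('scale px',np.linalg.norm(uv[0]-uv[1])/120,np.linalg.norm(uv[0]-uv[3])/120, Rg.round(3).tolist())
E
python3 - <<'E'
from dial import *
robot.movep([420,-480,500],tool(.45)); robot.hold(1.2); st()
grab(.45,0,'d1.png'); st()
E
```

```text
t 10.94 p [ 420. -480.  500.] F [ 0.93 -0.7  -3.96] M [0.08 0.04 0.  ] g 0.235 29.9
dial_centre [(array([-4.1, -3.8,  2.6]), 0.8)]
index_mark [(array([ -5.1,  12. , -40. ]), 0.54)]
needle_tip [(array([ -6.6,   2.5, -39.8]), 0.53), (array([ -4.9,   7.4, -43.3]), 0.28)]
scale px 0.43245253 0.3827309 [[0.9, -0.435, -0.0], [0.435, 0.9, 0.0], [0.0, -0.0, 1.0]]
 t 11.59 p [ 420. -480.  500.] F [ 0.27  0.06 -3.93] M [0.05 0.04 0.  ] g 0.235 29.9
```

View pics/d1.png

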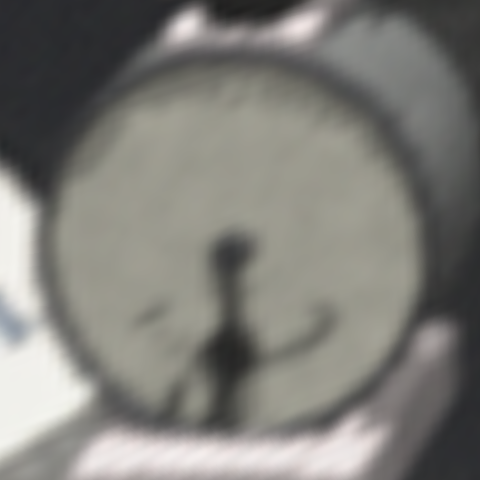

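The needle (228, 250→420) hangs at zero. One prong is near (180,395) and the other merges with the needle. I'll pitch the dial toward the camera and lean it both ways to separate them.

```bash
python3 - <<'E'
from dial import *
def tp(yaw,p,t): return (Ro.from_euler('z',yaw)*Ro.from_euler('y',p)*Ro.from_euler('x',-t)*Ro.from_matrix(np.diag([-1.,1,-1]))).as_rotvec()
n=0;done=False
for t in(-.3,.28):
    for X,a,p in(([330,-560,520],.6,.4),([400,-500,520],.6,.4),([400,-500,520],.5,.3),([420,-480,500],.5,.2),([420,-480,500],.45,0)):
        q=kin.ik(X,tp(a,p,t))
        if q is None: continue
        print(t,X,a,p,np.round(q,2))
        robot.goto_joints(q); robot.hold(1.5); grab(a,t,f'e{n}.png'); st(); break
    n+=1
cv2.imwrite('pics/e.png',np.hstack([cv2.resize(cv2.imread(f'pics/e{k}.png'),(400,400)) for k in(0,1)]))
E
```

```text
0.28 [330, -560, 520] 0.6 0.4 [ 0.97  0.2  -0.23  1.42  0.5   1.34  2.91]
dial_centre [(array([-4. , -1.6,  5.6]), 0.59)]
index_mark [(array([ -4.9,  12.2, -42.2]), 0.77)]
needle_tip [(array([ -7.9,  10.7, -41.4]), 0.51)]
scale px 0.5066882 0.5218234 [[0.76, -0.631, 0.153], [0.52, 0.732, 0.439], [-0.389, -0.255, 0.885]]
 t 14.35 p [ 330. -560.  520.] F [ 0.42  0.15 -3.2 ] M [ 0.86 -0.31 -0.02] g 0.234 29.9[ WARN:0@3.805] global loadsave.cpp:275 findDecoder imread_('pics/e0.png'): can't open/read file: check file path/integrity
Traceback (most recent call last):
cv2.error: OpenCV(4.12.0) /io/opencv/modules/imgproc/src/resize.cpp:4208: error: (-215:Assertion failed) !ssize.empty() in function 'resize'
```

View pics/e1.png

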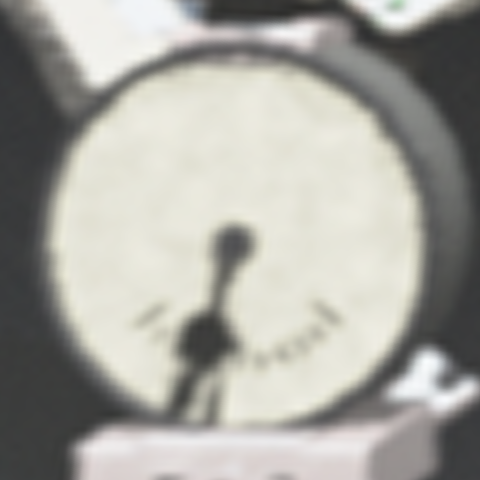

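Clear view: hub at (234,243), bob at (206,340), which matches the 0.28 lean. The dark strips are at (183,390) and (213,395). I'll take an angular intensity profile for the index.

```bash
python3 - <<'E'
import cv2,numpy as np
for f,c in(('e1.png',(234,243)),('d1.png',(232,248))):
    g=cv2.imread('pics/'+f,0).astype(np.float32);print(f,'cols angle',np.arange(-.1,.62,.04).round(2))
    for r in(30,34,36,38,40,42,44):
        a=np.arange(-.1,.62,.04);x=(c[0]-4*r*np.sin(a)).astype(np.float32);y=(c[1]+4*r*np.cos(a)).astype(np.float32)
        print(r,cv2.remap(g,x[None],y[None],1)[0].astype(int))
im=cv2.imread('pics/e1.png')[290:440,120:270];cv2.imwrite('pics/e1z.png',cv2.resize(im,(600,600),interpolation=cv2.INTER_CUBIC))
E
```

```text
e1.png cols angle [-0.1  -0.06 -0.02  0.02  0.06  0.1   0.14  0.18  0.22  0.26  0.3   0.34
  0.38  0.42  0.46  0.5   0.54  0.58]
30 [203 189 186 180 172 142 107  80  65  62  66  71  75  86 102 137 172 201]
34 [225 225 225 220 200 180 169 161 133 105  90 104 138 170 200 213 220 225]
36 [226 227 227 224 198 170 163 175 162 124  87  86 125 169 202 221 224 225]
38 [226 227 229 229 199 156 141 169 170 130  85  77 115 168 200 217 224 225]
40 [227 229 231 233 204 153 127 161 166 128  81  74 117 175 213 225 225 227]
42 [228 231 233 234 207 151 124 163 178 143  89  74 122 181 219 231 226 226]
44 [215 217 222 225 200 149 120 160 183 159 109  84 117 173 204 213 210 210]
d1.png cols angle [-0.1  -0.06 -0.02  0.02  0.06  0.1   0.14  0.18  0.22  0.26  0.3   0.34
  0.38  0.42  0.46  0.5   0.54  0.58]
30 [ 53  46  41  40  44  48  58  66  77  89  99 114 127 138 140 137 137 140]
34 [ 97  83  66  53  54  66  86 100 114 121 122 119 127 137 147 149 148 148]
36 [110  96  77  61  57  70  95 116 130 131 120 112 113 128 142 149 150 150]
38 [113  99  82  67  60  70  97 126 139 137 121 102 100 118 138 148 150 151]
40 [116 100  82  70  62  69  93 124 139 139 118  95  90 114 135 146 148 148]
42 [119 100  81  70  59  63  84 111 127 130 112  89  88 108 128 137 140 137]
44 [127 109  87  72  70  70  72  94 113 111 102  83  80  99 114 121 120 122]
```

View pics/e1z.png

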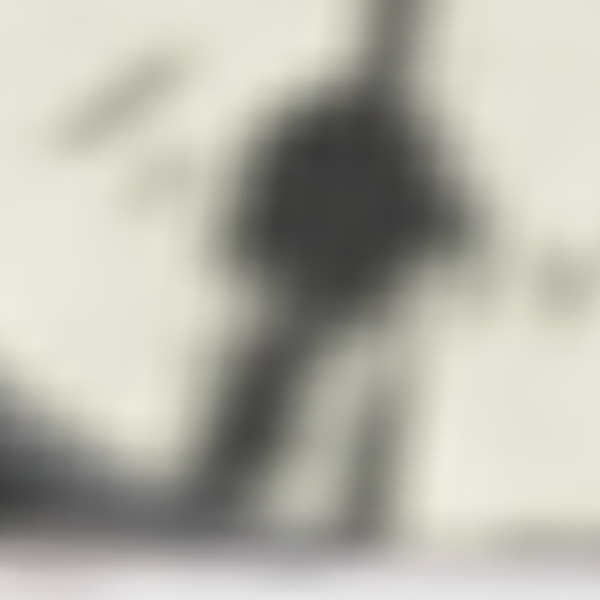

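```bash
python3 - <<'E'
from dial import *
R=(Ro.from_euler('z',.6)*Ro.from_euler('y',.4)*Ro.from_euler('x',-.245)*Ro.from_matrix(np.diag([-1.,1,-1]))).as_rotvec()
robot.movep([330,-560,520],R);robot.hold(1.5);grab(.6,.245,'f1.png');st()
g=cv2.imread('pics/f1.png',0).astype(np.float32);c=(234,243);a=np.arange(0,.5,.025);print(a)
for r in(34,36,38,40,42,44):
    x=(c[0]-4*r*np.sin(a)).astype(np.float32);y=(c[1]+4*r*np.cos(a)).astype(np.float32)
    print(r,cv2.remap(g,x[None],y[None],1)[0].astype(int))
im=cv2.imread('pics/f1.png')[290:440,120:270];cv2.imwrite('pics/f1z.png',cv2.resize(im,(500,500),interpolation=cv2.INTER_CUBIC))
E
```

```text
dial_centre [(array([-2.8, -0.9,  0.7]), 0.71)]
index_mark [(array([ -3.3,   8.3, -43.4]), 0.57)]
needle_tip [(array([ -5.7,  10.8, -37.3]), 0.49)]
scale px 0.5073048 0.52009684 [[0.76, -0.626, 0.175], [0.52, 0.747, 0.413], [-0.389, -0.223, 0.894]]
 t 16.75 p [ 330. -560.  520.] F [-0.32 -0.45 -3.25] M [ 0.81 -0.31  0.05] g 0.236 29.9
[0.    0.025 0.05  0.075 0.1   0.125 0.15  0.175 0.2   0.225 0.25  0.275
 0.3   0.325 0.35  0.375 0.4   0.425 0.45  0.475]
34 [219 212 205 195 181 167 145 125 106  90  85  93 108 129 148 168 191 203
 212 215]
36 [229 222 208 192 173 159 143 130 113  99  93 102 117 129 139 156 173 193
 209 218]
38 [231 224 206 181 151 131 122 126 121 113 109 110 112 111 116 125 143 172
 195 214]
40 [234 228 209 181 146 121 117 129 132 130 130 131 125 118 115 118 142 171
 203 217]
42 [234 231 210 183 147 125 131 150 153 146 138 131 125 120 116 126 155 192
 216 227]
44 [225 223 205 180 148 128 139 159 163 152 133 116 111 105 105 123 155 186
 204 215]
```

View pics/f1z.png

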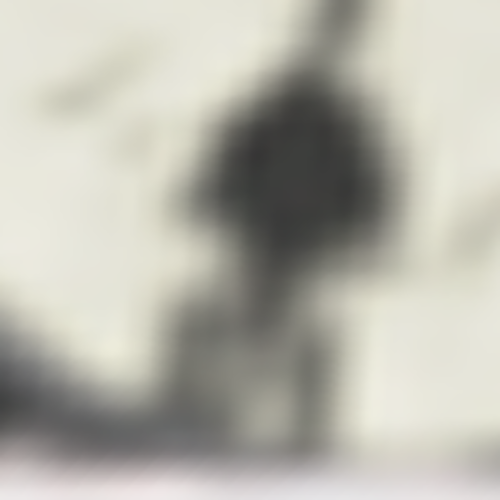

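The needle is centred at about 0.25, and the prongs are symmetric about 0.247. I'll seat the gauge upright, feeling for contact.

```bash
python3 - <<'E'
from h import *
yaw=.201;u=Ro.from_euler('z',yaw).as_matrix()
b=np.array([588.7,-217.6])
robot.movep([*b,270],tool(yaw)); robot.hold(.5)
robot.servo_line([*b,222],80); robot.hold(.4)
def F(n=8):
    L=[]
    for _ in range(n): robot.hold(.03);L.append(robot.observe()['contact_force'])
    return u.T@np.mean(L,0)
f0=F();st('hover');print('f0',f0)
for c in('side','top'):
    snap(c);p=pin('gauge_seat',c)[:1]+pin('dial_centre',c)[:1]+pin('stud_axis',c)[:2]
    print(c,[((u.T@(q-[*b,0])).round(1),k) for q,k in p])
z=222
while z>205:
    z-=1; robot.servo_line([*b,z],40); f=F(3)-f0
    if f[2]>3: break
print('contact z',z,F()-f0);st()
E
```

```text
hover t 20.48 p [ 588.7 -217.6  222. ] F [ 0.16 -0.18 -3.06] M [ 0.01 -0.03 -0.  ] g 0.241 29.9
f0 [ 0.17520622  0.04009075 -2.60706379]
side [(array([-2.4,  1.8, 74.4]), 0.56), (array([-14.9,  -1.4, 144.5]), 0.84), (array([-210.7, -402.9,   62.3]), 0.95), (array([-5.8, -0.9, 60.3]), 0.61)]
top [(array([-96.5, 208.5,   0.8]), 0.6), (array([-213.7, -404.7,   70.9]), 0.82), (array([-97.6, 208.4,   2.4]), 0.4)]
contact z 210 [-1.65796346  0.5992398   7.09928431]
 t 25.34 p [ 589.  -217.7  210.6] F [-1.51  0.08  5.78] M [0.16 0.54 0.04] g 0.236 29.9
```

Seated at the expected height (about 210.5 against 210.75) with almost no side force. Now I rock it about the stud axis.

```bash
python3 - <<'E'
from h import *
yaw=.201;u=Ro.from_euler('z',yaw).as_matrix()
A=np.array([588.7,-217.6,62.]);f0=np.array([.18,.04,-2.6]);L=148.2
def to(t,L,feed=40):
    d=u@np.array([0,np.sin(t),np.cos(t)]);robot.servo_line(A+L*d,feed,tool(yaw,t))
def F(n=5):
    l=[]
    for _ in range(n): robot.hold(.03);l.append(robot.observe()['contact_force'])
    return u.T@np.mean(l,0)-f0
for t in np.linspace(0,.247,6):
    to(t,L);f=F();print(round(t,3),f.round(1),'axial',round(f[1]*np.sin(t)+f[2]*np.cos(t),1),'lat',round(f[1]*np.cos(t)-f[2]*np.sin(t),1))
o=st()
print((Ro.from_rotvec(o['tcp_rot']).as_matrix()@np.diag([-1,1,-1])).round(3).tolist())
robot.hold(1.5);print(F(10))
ims=np.mean([snap('side') for _ in range(4)],0).astype(np.uint8)
for n in('dial_centre','index_mark','needle_tip','gauge_seat','stud_axis'):print(n,[((u.T@(q-A)).round(1),k) for q,k in pin(n,'side')][:2])
x,y=proj('side',A+[0,20,70]).round().astype(int);c=ims[y-40:y+40,x-50:x+50]
cv2.imwrite('pics/seat.png',cv2.resize(c,None,fx=7,fy=7,interpolation=cv2.INTER_CUBIC)[:,:,::-1]);st()
E
```

```text
0.0 [-1.6  0.2  8.1] axial 8.1 lat 0.2
0.049 [-0.1  0.8  8.2] axial 8.2 lat 0.4
0.099 [0.1 1.1 8.6] axial 8.7 lat 0.3
0.148 [0.4 1.4 8.8] axial 8.9 lat 0.0
0.198 [0.1 2.  9.5] axial 9.7 lat 0.1
0.247 [0.  2.5 9.7] axial 10.0 lat 0.0
 t 28.26 p [ 582.  -182.4  206.1] F [-0.26  2.3   7.43] M [0.39 0.01 0.05] g 0.239 30.0
[[0.98, -0.193, -0.049], [0.199, 0.951, 0.238], [0.001, -0.243, 0.97]]
[0.21052996 2.18254855 9.70320284]
dial_centre [(array([-13.3,  16.1,  68.8]), 0.59)]
index_mark [(array([-14.4,  14.8,  23.5]), 0.63), (array([  2.7,  -4.9, -60.6]), 0.49)]
needle_tip [(array([-16.9,  13.9,  28. ]), 0.41)]
gauge_seat [(array([ 1.8, -0.1,  1.5]), 0.85), (array([188.3, 445.6, -62.3]), 0.22)]
stud_axis [(array([-5.1, -5.6, -0.4]), 0.74), (array([1.1, 0.8, 3. ]), 0.7)]
 t 30.54 p [ 582.  -182.4  206.1] F [0.16 2.19 6.99] M [ 0.45 -0.03  0.01] g 0.237 30.0
```

View pics/seat.png

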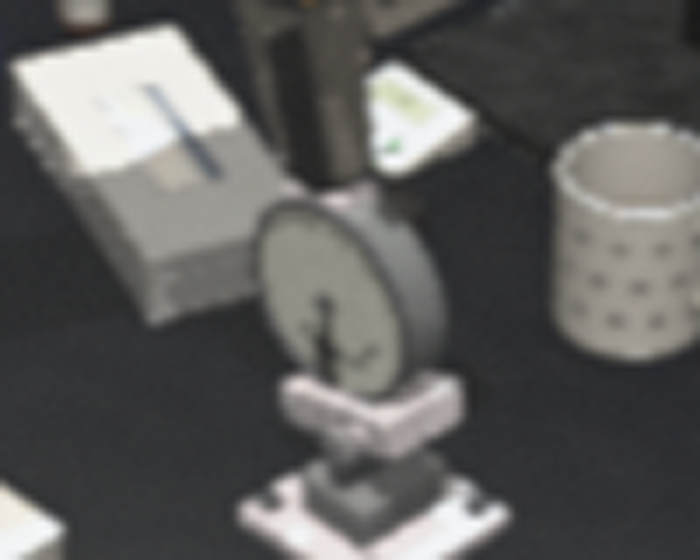

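The gauge straddles the stud, leaning, with the needle at the index (about (325,350)). I'll ease the push slightly so it bears lightly, then hand in.

```bash
python3 - <<'E'
from h import *
yaw=.201;u=Ro.from_euler('z',yaw).as_matrix();A=np.array([588.7,-217.6,62.]);t=.247;d=u@np.array([0,np.sin(t),np.cos(t)]);f0=np.array([.18,.04,-2.6])
for L in np.arange(148.4,149.3,.2):
    robot.servo_line(A+L*d,20,tool(yaw,t));robot.hold(.3)
    f=np.mean([(robot.hold(.03),u.T@robot.observe()['contact_force']-f0)[1] for _ in range(10)],0)
    print(L,f.round(1))
    if f[2]<6.5: break
robot.hold(2);o=st();print(np.abs(o['joint_velocities']).max())
robot.job_done()
E
```

```text
148.4 [0.2 1.9 8.8]
148.6 [2.1 0.1 5. ]
 t 34.31 p [ 581.3 -182.1  206. ] F [ 2.74 -1.38  1.04] M [-0.27 -0.68  0.22] g 0.237 30.0
0.0019416706637898097
the job is handed in; nothing more can be done
```

I handed the job in at 34 s with the gauge held upright on the grey block's stud, dial facing the robot and leaned 0.247 rad; the needle was seen centred between the prongs at 0.245 rad in the air, but once seated only coarsely, and easing the push dropped it to about 3.6 N with small sideways forces that I didn't re-check by camera before handing in.

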